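# Close the storage canisters: each twist-lock lid on its own canister

### The job

Close the two storage canisters: put each glazed lid on the canister it belongs to, find by sight or feel where its lugs drop through the notches of the steel collar, press it down on the spring seal and turn it clockwise (seen from above) to the stop, so that it stays locked down by itself. Leave the canisters upright about where they stand, and do not push the other things about.

Things in the scene. Friction and masses are not known exactly. Their poses are not given: they have to be found in the camera images.
- white_canister: open white-glazed stoneware canister, outside diameter 112 mm, rim 95 mm high, about 1.9 kg, standing loose on the worktop; origin at the centre of its underside, z up
- white_canister_mouth (a point): centre of the white canister's rim plane. A grey spring seal ring, outside diameter 109 mm, stands 7 mm above the rim; it yields up to 6 mm under 6 to 10 N.
- white_canister_flange (a point): centre of the top of the inward steel flange in the mouth (2 mm below the rim, 5 mm thick, inner diameter 80 mm), cut by 4 notches 90 degrees apart, each 30 degrees wide. It was fitted at any angle, not told by this yaw: see the notches from above or feel for them. Stops below it allow only a clockwise turn, about 40 degrees from the notch.
- white_lid: white-glazed lid of the white canister, 0.2 kg, upright; disc of diameter 112 mm from z = 20 to 29 mm over a steel plug of diameter 76 mm with chamfered foot; origin at the centre of the plug's underside, z up. Locked and let go, its origin is 77.5 mm above the canister's origin; pressed right down 76 mm.
- white_lid_lugs (a point): centre of the lid's four lugs (8 mm above its origin), which stick out of the plug along the lid's +x, +y, -x, -y; 93 mm across, 17 degrees wide, 5 mm thick. The lid's origin is 87.5 mm above the canister's with the lugs on the flange, 82 mm with the lugs through the notches and the lid resting on the seal.
- white_lid_knob (a point): middle of the lid's wooden bar knob, the place to grip: 46 mm long along the lid's x axis, 13 mm thick along y, 28 mm high (30 to 58 mm above the lid's origin)
- blue_canister: open blue-glazed stoneware canister, outside diameter 94 mm, rim 80 mm high, about 1.7 kg, standing loose on the worktop; origin at the centre of its underside, z up
- blue_canister_mouth (a point): centre of the blue canister's rim plane. A grey spring seal ring, outside diameter 91 mm, stands 7 mm above the rim; it yields up to 6 mm under 6 to 10 N.
- blue_canister_flange (a point): centre of the top of the inward steel flange in the mouth (2 mm below the rim, 5 mm thick, inner diameter 62 mm), cut by 4 notches 90 degrees apart, each 30 degrees wide. It was fitted at any angle, not told by this yaw: see the notches from above or feel for them. Stops below it allow only a clockwise turn, about 40 degrees from the notch.
- blue_lid: blue-glazed lid of the blue canister, 0.2 kg, upright; disc of diameter 94 mm from z = 20 to 29 mm over a steel plug of diameter 58 mm with chamfered foot; origin at the centre of the plug's underside, z up. Locked and let go, its origin is 62.5 mm above the canister's origin; pressed right down 61 mm.
- blue_lid_lugs (a point): centre of the lid's four lugs (8 mm above its origin), which stick out of the plug along the lid's +x, +y, -x, -y; 75 mm across, 17 degrees wide, 5 mm thick. The lid's origin is 72.5 mm above the canister's with the lugs on the flange, 67 mm with the lugs through the notches and the lid resting on the seal.
- blue_lid_knob (a point): middle of the lid's wooden bar knob, the place to grip: 46 mm long along the lid's x axis, 13 mm thick along y, 28 mm high (30 to 58 mm above the lid's origin)
- teapot: black side-handle teapot 115x139x74 mm, a bystander; origin at its underside
- teapot_lid: black round lid of the teapot, 67 mm wide, 24 mm high, lying on the worktop, a bystander; origin at its underside
- dish_small: small square beige dish with a few greens, 61x61x30 mm, a bystander; origin at its underside
- tongs: steel tongs lying flat, 90x152x13 mm, a bystander; origin at the underside
- rice_paddle: wooden rice paddle lying flat, 183x104x5 mm, a bystander; origin at the underside
- label_tape: roll of tape lying flat, 98 mm wide, 25 mm high, a bystander; origin at its underside
Mind the look-alikes: they are no part of the job. Leave any pink or purple look-alike of the blue_lid alone.

How it is judged (in metres and radians):
At the end, for the whole second after the job is handed in: Each lid is locked on its own canister: with nobody pressing, its origin is at most 2.2 mm above (3 mm below) its locked height (unlocked, the seal lifts it 4.5 mm), centred within 6 mm and level with it within 0.04 rad; canisters upright within 0.04 rad; all at rest (z of white_lid in the frame of white_canister between 0.0745 and 0.0797 m and horizontal distance between white_lid and white_canister below 0.006 m and angle between the z axis of white_lid and the z axis of white_canister, either way round below 0.04 rad and angle between each of white_canister, blue_canister's own z axis and vertical below 0.04 rad and linear speed of each of white_lid, white_canister, blue_lid, blue_canister below 0.02 m/s and z of blue_lid in the frame of blue_canister between 0.0595 and 0.0647 m and horizontal distance between blue_lid and blue_canister below 0.006 m and angle between the z axis of blue_lid and the z axis of blue_canister, either way round below 0.04 rad); the robot touches nothing.
It fails at once if the white canister is dragged more than 6 cm from where it stood (distance of white_canister from where it was at the start of the episode above 0.06 m).
It fails at once if the white canister is tipped by more than 0.25 rad (angle between white_canister's own z axis and vertical above 0.25 rad).
It fails at once if the blue canister is dragged more than 6 cm from where it stood (distance of blue_canister from where it was at the start of the episode above 0.06 m).
It fails at once if the blue canister is tipped by more than 0.25 rad (angle between blue_canister's own z axis and vertical above 0.25 rad).
It fails at once if a bystander (teapot, its lid, dish, tongs, paddle or tape) is moved by more than 4 cm (distance of any of teapot, teapot_lid, dish_small, tongs, rice_paddle, label_tape from where it was at the start of the episode above 0.04 m).
It also fails if it takes over 72 s, if anything falls off the work surface, if the arm or the gripper's body presses on something with over 40 N, if the wrist force passes 120 N, or if a joint passes its speed limit or range.

### The arm

A 6-joint arm with a two-finger parallel gripper is mounted at the origin on a cart in front of the work surface, level with it; the furniture and walls round the work are solid. World frame = base frame: x ahead of the robot, y to its left, z up, the work surface at z = 0. Lengths are in m, angles in degrees, forces in N, time in s.
With the tool pointing down it reaches from about 0.4 to 0.825 m from the base axis. Payload 7 kg.
Tool frame: the origin (TCP) lies on the centre line of the jaws, within the pads' length; the fingertips stand 22 mm ahead of it and the grasp point (between the pads) lies 3 mm ahead of it (ctrl.finger_overhang is the distance from the TCP to the fingertips, in m); z points along the fingers, y is the line along which they close (so a half turn about z gives the same grasp; the last joint's range is limited). The gripper opens to 88 mm and grips with 3 to 60 N. Pads are 19 mm wide; open, the fingers measure 130 mm over their backs; the gripper's body (78 mm by 193 mm) begins 47 mm behind the grasp point.
Start: joints at [92.481, 20.546, 0.682, 0, -70.136, -16.507], TCP at [0.164, 0.655, 0.249] pointing down, gripper open.
Joint ranges: [-176.03, 176.03], [-82.01, 121.73], [-58.28, 71.71], [-173.87, 95.51], [-174.79, -0.11], [-173.66, 173.66]. Speed limits (degrees/s): [136.94, 136.94, 172.46, 180, 180, 180].

### API

Orientations are given as [roll, pitch, yaw] about the fixed x, y, z axes, in that order (R = Rz(yaw) Ry(pitch) Rx(roll)).
In Python, from plant import ctrl gives the robot as it stands. The module is installed in compiled form; this text tells all that it offers.
- The arm moves only by the shell command python3 -m creep 'ROWS'. ROWS is JSON, a list of rows, each an object with "grip": the closure, from 0 (fully open) to 1 (shut); "delta_pos": the shift along the tool's x, y, z scaled (see below), a list of three; "rotation": the turn, a rotation vector about the tool's x, y, z scaled (see below), a list of three. A call has 1 to 5 rows; each row is the pose to reach, as a shift and turn from the pose commanded when the call began, along the tool's axes at that moment; what a row does not reach only later rows make up. The controller multiplies each number of a shift by 10 cm and each number of a turn by pi/2 rad. A row lasts 1/10 s, in which the tool goes at most 50 mm and 8.59 degrees, less where a joint would pass 70% of its speed; a pose out of reach is approached as far as the arm can. A call with a number of a shift or a turn outside -1 to 1 is refused whole. A call with a gripper value outside its range is refused whole. The fingers move at their own pace and stop on an object; the grip force is fixed at half the most. Time passes only in rows, so rows that repeat a pose let the fingers close. It gives the time, the measured TCP pose, the force, the opening and the grip force at its end, in the units of the state.
- ctrl.get_obs(): the state, without advancing time (a new reading comes with each control period).
- ctrl.snapshot(name): name is "side" or "top" or "wrist"; returns a dict with "color" (480x640x3 uint8, red, green, blue), "intrinsics" (3x3 intrinsics, pixels), "R" (3x3) and "t" (3): a world point X has camera coordinates R X + t. Camera axes: x right, y down, z forward; pixel columns grow to the right and rows downward; lengths in m; the calibration is good to about 2 mm. A picture is of the moment at which its call begins. There is no depth.
- ctrl.close_job(): hands the job in; it is judged then, once.
The state is a dict: "clock": time; "joint_pos": joint angles; "qvel": joint speeds; "tau": joint torques, N m; "tool_pos": TCP position; "orientation": TCP orientation; "force": force on the tool from outside, world axes, zero at the start; "moment": the same for the moment, N m; "opening": finger opening in m; "gripper_force": force on a finger pad.
Only numpy, scipy, OpenCV 4.12 (cv2) and the standard library are available. Lean on these libraries where they do the work, as an engineer would, in place of code of your own. Each camera call takes 0.05 s, during which the arm holds its last target. There are 200 camera calls.

## Working session

There is one attempt and no reset: what is moved stays moved. The work goes in short steps, Python scripts to look and compute and a shell command to move; the robot and the scene stay as the last step left them, time stands still between calls to the robot, and variables do not carry over. Pictures are saved under pics/ and viewed, at most 10 in all, crops included, and the job is handed in when it is done.

```bash
mkdir -p pics
cat > h.py <<'E'
import numpy as np, cv2
from plant import ctrl
def snap(n,f):
    s=ctrl.snapshot(n); cv2.imwrite('pics/'+f+'.png',s['color'][:,:,::-1]); np.savez('pics/'+f+'.npz',K=s['intrinsics'],R=s['R'],t=s['t'],c=s['color']); return s
def ray(f,u,v,z):
    s=np.load('pics/'+f+'.npz'); d=s['R'].T@np.linalg.solve(s['K'],[u,v,1.]); c=-s['R'].T@s['t']
    return c+d*(z-c[2])/d[2]
def proj(f,P):
    s=np.load('pics/'+f+'.npz'); p=s['K']@(s['R']@np.array(P,float).T+s['t'][:,None]); return (p[:2]/p[2]).T
E
python3 -c "
from h import *
for n in ['top','side','wrist']:
  s=snap(n,n+'0'); print(n,-s['R'].T@s['t'],s['R'][2],s['intrinsics'][0,0])
print(ctrl.get_obs())"
```

```text
top [0.3789806  0.12158051 1.306819  ] [ 0.15050747 -0.00153276 -0.98860768] 439.9622827919575
side [ 0.30133018 -0.77763479  0.87686434] [ 0.21486286  0.72880373 -0.65013774] 492.44732227751626
wrist [0.22755238 0.63733885 0.38313929] [-0.24307223  0.05922736 -0.96819833] 429.0753605688262
{'clock': 0.15, 'joint_pos': array([ 9.24804126e+01,  2.05828909e+01,  6.46484147e-01, -1.14432900e-02,
       -7.01368941e+01, -1.65068379e+01]), 'qvel': array([-0.09552732, -0.05565024,  0.17002948,  0.1409059 , -0.02433478,
       -0.06134529]), 'tau': array([-1.11881174e-03, -5.83278394e+01,  2.93292117e+01,  7.00117752e+00,
        8.80174659e-03, -1.13632332e-04]), 'tool_pos': array([0.16355927, 0.65454018, 0.24784297]), 'orientation': array([ 1.79926663e+02, -1.05129125e-02, -1.40303136e+01]), 'force': array([-0.15280363,  0.32967075, -0.01788488]), 'moment': array([ 0.03977719, -0.01060769, -0.03472094]), 'gripper_force': 0.0, 'opening': 0.08782414888563939}
```

View pics/top0.png

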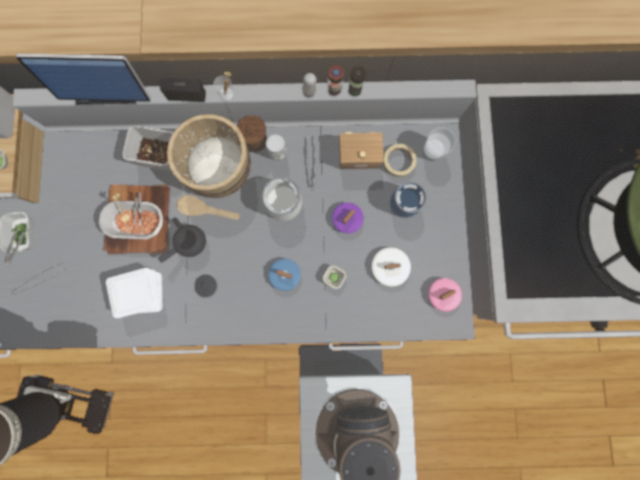

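The top view shows the white canister at (283,198), the blue canister at (409,200), the white lid at (391,267) and the blue lid at (285,275). The purple (348,217) and pink (445,294) lids are decoys. I'll zoom in on the four that matter.

```bash
python3 -c "
from h import *
im=cv2.imread('pics/top0.png')
f=lambda u,v: cv2.resize(im[v-25:v+25,u-33:u+33],(396,300),interpolation=cv2.INTER_CUBIC)
cv2.imwrite('pics/zoom0.png',np.vstack([np.hstack([f(283,198),f(409,200)]),np.hstack([f(285,275),f(391,267)])]))
for n,u,v,z in [('wc',283,198,.095),('bc',409,200,.08),('bl',285,274,.029),('wl',391,267,.029),('pu',348,217,.03),('dish',335,277,.015),('tape',400,158,.02)]: print(n,ray('top0',u,v,z).round(3))
"
```

```text
wc [0.653 0.196 0.095]
bc [ 0.643 -0.162  0.08 ]
bl [0.443 0.197 0.029]
wl [ 0.457 -0.11   0.029]
pu [0.606 0.009 0.03 ]
dish [0.432 0.052 0.015]
tape [ 0.786 -0.155  0.02 ]
```

View pics/zoom0.png

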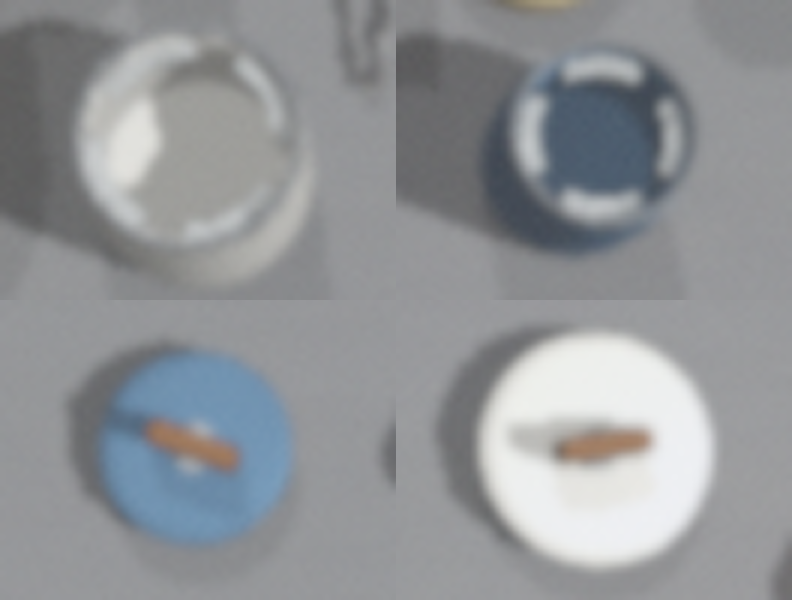

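```bash
python3 -m creep '[{"grip":0,"delta_pos":[0.88,0.74,0],"rotation":[0,0,0]},{"grip":0,"delta_pos":[0.88,0.74,0],"rotation":[0,0,0]},{"grip":0,"delta_pos":[0.88,0.74,0],"rotation":[0,0,0]}]'
python3 -m creep '[{"grip":0,"delta_pos":[0.88,0.74,0],"rotation":[0,0,0]},{"grip":0,"delta_pos":[0.88,0.74,0],"rotation":[0,0,0]},{"grip":0,"delta_pos":[0.88,0.74,0],"rotation":[0,0,0]}]'
python3 -m creep '[{"grip":0,"delta_pos":[0.88,0.74,0],"rotation":[0,0,0]},{"grip":0,"delta_pos":[0.88,0.74,0],"rotation":[0,0,0]},{"grip":0,"delta_pos":[0.88,0.74,0],"rotation":[0,0,0]}]'
python3 -m creep '[{"grip":0,"delta_pos":[0.88,0.74,0],"rotation":[0,0,0]},{"grip":0,"delta_pos":[0.88,0.74,0],"rotation":[0,0,0]},{"grip":0,"delta_pos":[0.88,0.74,0],"rotation":[0,0,0]}]'
python3 -m creep '[{"grip":0,"delta_pos":[0.88,0.74,0],"rotation":[0,0,0]},{"grip":0,"delta_pos":[0.88,0.74,0],"rotation":[0,0,0]},{"grip":0,"delta_pos":[0.88,0.74,0],"rotation":[0,0,0]}]'
python3 -m creep '[{"grip":0,"delta_pos":[0,0,0],"rotation":[0,0,0.3667]},{"grip":0,"delta_pos":[0,0,0],"rotation":[0,0,0.3667]},{"grip":0,"delta_pos":[0,0,0],"rotation":[0,0,0.3667]},{"grip":0,"delta_pos":[0,0,0],"rotation":[0,0,0.3667]}]'
python3 -m creep '[{"grip":0,"delta_pos":[0,0,0],"rotation":[0,0,0.3667]},{"grip":0,"delta_pos":[0,0,0],"rotation":[0,0,0.3667]},{"grip":0,"delta_pos":[0,0,0],"rotation":[0,0,0.3667]},{"grip":0,"delta_pos":[0,0,0],"rotation":[0,0,0.3667]}]'
python3 -m creep '[{"grip":0,"delta_pos":[0,0,0],"rotation":[0,0,0.36]},{"grip":0,"delta_pos":[0,0,0],"rotation":[0,0,0.36]},{"grip":0,"delta_pos":[0,0,0],"rotation":[0,0,0.36]},{"grip":0,"delta_pos":[0,0,0],"rotation":[0,0,0.36]}]'
python3 -c "
from h import *
snap('wrist','w1');print(ctrl.get_obs())"
```

```text
clock: 0.45
tool_pos: [0.2326, 0.5584, 0.2485]
orientation: [179.9, -0.0, -14.1]
force: [-0.3, 0.1, 1.0]
opening: 0.0875
gripper_force: 0.0
clock: 0.75
tool_pos: [0.3, 0.4653, 0.2487]
orientation: [180.0, 0.0, -14.1]
force: [-0.4, 1.7, 0.0]
opening: 0.0878
gripper_force: 0.0
clock: 1.05
tool_pos: [0.3672, 0.3726, 0.2486]
orientation: [180.0, 0.0, -14.1]
force: [-0.0, -0.5, -1.7]
opening: 0.0877
gripper_force: 0.0
clock: 1.35
tool_pos: [0.4347, 0.2799, 0.2485]
orientation: [180.0, -0.0, -14.1]
force: [0.8, 0.3, 0.6]
opening: 0.0875
gripper_force: 0.0
clock: 1.65
tool_pos: [0.5024, 0.187, 0.2483]
orientation: [180.0, 0.0, -14.2]
force: [-0.2, -0.3, -1.2]
opening: 0.0873
gripper_force: 0.0
clock: 2.05
tool_pos: [0.5008, 0.1899, 0.2484]
orientation: [180.0, 0.0, -47.4]
force: [-0.6, -0.1, 0.6]
opening: 0.0879
gripper_force: 0.0
clock: 2.45
tool_pos: [0.5007, 0.1901, 0.2484]
orientation: [180.0, 0.0, -80.4]
force: [-0.3, 0.1, -0.0]
opening: 0.0877
gripper_force: 0.0
clock: 2.85
tool_pos: [0.5008, 0.1901, 0.2484]
orientation: [180.0, 0.0, -112.7]
force: [0.1, -0.5, -0.1]
opening: 0.0877
gripper_force: 0.0
{'clock': 2.9, 'joint_pos': array([ 4.17645222e+01,  7.41727800e+00, -1.68954167e+01, -1.36693885e-02,
       -6.56922232e+01, -6.48422966e+01]), 'qvel': array([-0.01961541, -0.05217579, -0.06991971,  0.03628639,  0.05329591,
       13.98860312]), 'tau': array([-1.06359178e-01, -3.90798390e+01,  2.83965057e+01,  6.83783859e+00,
       -3.38113611e-02,  1.17778290e+00]), 'tool_pos': array([0.50071835, 0.19009711, 0.24841162]), 'orientation': array([ 1.79986634e+02,  8.43715404e-04, -1.13083402e+02]), 'force': array([-0.11623145, -0.81145137,  0.00325283]), 'moment': array([ 0.06098373, -0.04574321, -0.04730583]), 'gripper_force': 0.0, 'opening': 0.08756534638115676}
```

View pics/w1.png

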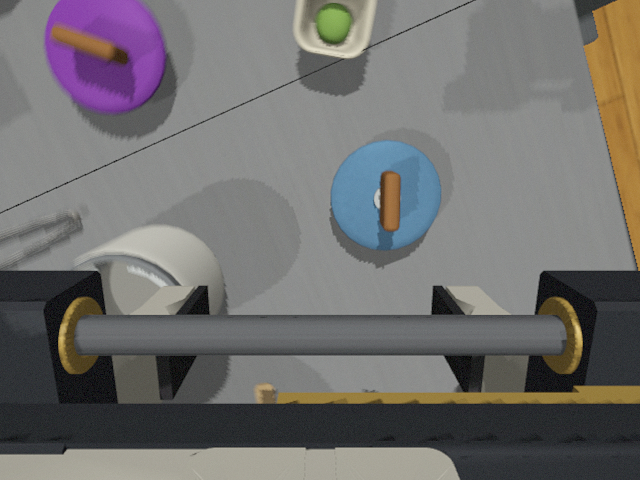

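Blue lid is at (386,195) with its knob from (391,172) to (391,232). The fingers hide the white canister, so I'll look at that later. Next I fit the blue lid and its knob by colour.

```bash
cat >> h.py <<'E'
def lid(f,u,v,col,r=70):
    s=np.load('pics/'+f+'.npz'); h=cv2.cvtColor(s['c'],cv2.COLOR_RGB2HSV); g=np.zeros((480,640),bool); g[max(0,v-r):v+r,max(0,u-r):u+r]=1
    k=(h[...,0]>4)&(h[...,0]<22)&(h[...,1]>90)&g
    d=((h[...,0]>95)&(h[...,0]<118)&(h[...,1]>90) if col=='blue' else (h[...,1]<30)&(h[...,2]>190))&g
    def big(m):
        n,l,st,_=cv2.connectedComponentsWithStats(m.astype(np.uint8)); i=1+st[1:,4].argmax(); return cv2.findContours((l==i).astype(np.uint8),0,1)[0][0][:,0,:].astype(float)
    kc,dc=big(k),cv2.convexHull(big(d).astype(np.float32))[:,0]
    P=np.array([ray(f,*p,.029)[:2] for p in dc]); A=np.c_[2*P,np.ones(len(P))]; x=np.linalg.lstsq(A,(P**2).sum(1),rcond=None)[0]
    Q=np.array([ray(f,*p,.05)[:2] for p in kc],np.float32); c,wh,a=cv2.minAreaRect(Q); b=cv2.boxPoints((c,wh,a)); e=max(b[1]-b[0],b[2]-b[1],key=np.linalg.norm)
    print('disc centre',x[:2].round(4),'R',np.sqrt(x[2]+x[:2]@x[:2]).round(4),'knob',np.round(c,4),np.round(wh,4),'yaw',np.degrees(np.arctan2(e[1],e[0])).round(1))
E
python3 -c "
from h import *
lid('w1',386,195,'blue')
lid('top0',391,267,'white',25);lid('top0',285,275,'blue',22)
o=ctrl.get_obs();print(o['tool_pos'],o['orientation'])
"
```

```text
disc centre [0.4432 0.1952] R 0.0455 knob [0.4431 0.1961] [0.0458 0.0148] yaw 67.9
disc centre [ 0.4584 -0.1108] R 0.0556 knob [ 0.4591 -0.1109] [0.0023 0.0259] yaw -81.9
disc centre [0.4377 0.2033] R 0.035 knob [0.4433 0.2005] [0.0343 0.0045] yaw 70.4
[0.50071835 0.19009711 0.24841162] [ 1.79986634e+02  8.43715404e-04 -1.13083402e+02]
```

```bash
python3 -m creep '[{"grip":0,"delta_pos":[0.17,0.55,0.9],"rotation":[0,0,0]},{"grip":0,"delta_pos":[0.17,0.55,0.9],"rotation":[0,0,0]},{"grip":0,"delta_pos":[0.17,0.55,0.9],"rotation":[0,0,0]}]'
python3 -m creep '[{"grip":0,"delta_pos":[0,0,0.4],"rotation":[0,0,0]},{"grip":0,"delta_pos":[0,0,0.7],"rotation":[0,0,0]},{"grip":0,"delta_pos":[0,0,1.0],"rotation":[0,0,0]},{"grip":0,"delta_pos":[0,0,1.0],"rotation":[0,0,0]}]'
```

```text
clock: 3.2
tool_pos: [0.4385, 0.1924, 0.1539]
orientation: [179.7, -0.4, -112.3]
force: [0.2, 0.7, -0.6]
opening: 0.0882
gripper_force: 0.0
clock: 3.6
tool_pos: [0.4421, 0.1936, 0.0558]
orientation: [179.9, -0.3, -112.3]
force: [-0.6, -0.5, 0.7]
opening: 0.0875
gripper_force: 0.0
```

```bash
python3 -m creep '[{"grip":0,"delta_pos":[-0.02,0,0.01],"rotation":[0,0,0]},{"grip":0.5,"delta_pos":[-0.02,0,0.01],"rotation":[0,0,0]},{"grip":1,"delta_pos":[-0.02,0,0.01],"rotation":[0,0,0]},{"grip":1,"delta_pos":[-0.02,0,0.01],"rotation":[0,0,0]},{"grip":1,"delta_pos":[-0.02,0,0.01],"rotation":[0,0,0]}]'
python3 -m creep '[{"grip":1,"delta_pos":[0,0,0],"rotation":[0,0,0]},{"grip":1,"delta_pos":[0,0,0],"rotation":[0,0,0]},{"grip":1,"delta_pos":[0,0,0],"rotation":[0,0,0]}]'
```

```text
clock: 4.1
tool_pos: [0.4445, 0.1966, 0.0584]
orientation: [-180.0, 0.1, -112.4]
force: [0.8, -0.0, 0.6]
opening: 0.0611
gripper_force: 0.0
clock: 4.4
tool_pos: [0.4443, 0.1964, 0.0576]
orientation: [-180.0, 0.0, -112.4]
force: [0.1, 0.7, 0.3]
opening: 0.0372
gripper_force: 0.0
```

```bash
python3 -m creep '[{"grip":1,"delta_pos":[0.012,0,0.025],"rotation":[0,0,0]},{"grip":1,"delta_pos":[0.012,0,0.025],"rotation":[0,0,0]},{"grip":1,"delta_pos":[0.012,0,0.025],"rotation":[0,0,0]},{"grip":1,"delta_pos":[0.012,0,0.025],"rotation":[0,0,0]},{"grip":1,"delta_pos":[0.012,0,0.025],"rotation":[0,0,0]}]'
```

```text
clock: 4.9
tool_pos: [0.4436, 0.1951, 0.0549]
orientation: [180.0, -0.0, -112.4]
force: [0.3, -0.2, -1.8]
opening: 0.0125
gripper_force: 29.9
```

```bash
python3 -m creep '[{"grip":1,"delta_pos":[0,0,-0.3],"rotation":[0,0,0]},{"grip":1,"delta_pos":[0,0,-0.7],"rotation":[0,0,0]},{"grip":1,"delta_pos":[0,0,-1],"rotation":[0,0,0]}]'
python3 -m creep '[{"grip":1,"delta_pos":[0.21,-0.4,-0.4],"rotation":[0,0,0]},{"grip":1,"delta_pos":[0.43,-0.8,-0.7],"rotation":[0,0,0]},{"grip":1,"delta_pos":[0.43,-0.8,-0.7],"rotation":[0,0,0]}]'
python3 -m creep '[{"grip":1,"delta_pos":[0.21,-0.4,0],"rotation":[0,0,0]},{"grip":1,"delta_pos":[0.43,-0.8,-0.25],"rotation":[0,0,0]}]'
python3 -m creep '[{"grip":1,"delta_pos":[0.21,-0.4,0],"rotation":[0,0,0]},{"grip":1,"delta_pos":[0.43,-0.8,0],"rotation":[0,0,0]}]'
python3 -m creep '[{"grip":1,"delta_pos":[0.21,-0.4,0],"rotation":[0,0,0]},{"grip":1,"delta_pos":[0.43,-0.8,0],"rotation":[0,0,0]},{"grip":1,"delta_pos":[0.43,-0.8,0],"rotation":[0,0,0]},{"grip":1,"delta_pos":[0.43,-0.8,0],"rotation":[0,0,0]},{"grip":1,"delta_pos":[0.43,-0.8,0],"rotation":[0,0,0]}]'
python3 -c "
from h import *
snap('wrist','w2');print(ctrl.get_obs())"
```

```text
clock: 5.2
tool_pos: [0.4439, 0.1953, 0.1568]
orientation: [-180.0, 0.0, -112.4]
force: [0.4, 1.6, -3.1]
opening: 0.0126
gripper_force: 29.9
clock: 5.5
tool_pos: [0.5039, 0.1237, 0.2284]
orientation: [-179.8, 0.2, -112.5]
force: [0.3, 0.6, -1.7]
opening: 0.0129
gripper_force: 29.9
clock: 5.7
tool_pos: [0.5563, 0.0551, 0.2464]
orientation: [179.7, -0.2, -112.4]
force: [0.9, 1.4, -2.0]
opening: 0.0126
gripper_force: 29.9
clock: 5.9
tool_pos: [0.6161, -0.0153, 0.2491]
orientation: [-180.0, 0.0, -112.4]
force: [0.5, 1.4, -1.7]
opening: 0.0129
gripper_force: 29.9
clock: 6.4
tool_pos: [0.6721, -0.084, 0.2483]
orientation: [179.9, -0.0, -112.4]
force: [0.1, -0.7, -1.8]
opening: 0.0126
gripper_force: 29.9
{'clock': 6.45, 'joint_pos': array([ 9.34847094e+00,  2.07868937e+01,  1.08046061e+00, -2.14509256e-02,
       -7.03294582e+01, -3.17345106e+01]), 'qvel': array([ 0.47916183, -0.73487573,  0.11841499,  0.11586371, -0.01458636,
        0.11042383]), 'tau': array([-6.68443423e-01, -5.87270272e+01,  3.00112903e+01,  7.29829118e+00,
       -8.71963886e-03, -4.52873486e-03]), 'tool_pos': array([ 0.67221104, -0.08359164,  0.2488051 ]), 'orientation': array([ 1.79958852e+02, -1.70351577e-03, -1.12393266e+02]), 'force': array([ 0.20031679,  0.89288788, -1.1944316 ]), 'moment': array([ 0.09341099, -0.10563892,  0.02831724]), 'gripper_force': 29.92016226053238, 'opening': 0.013046570385870133}
```

View pics/w2.png

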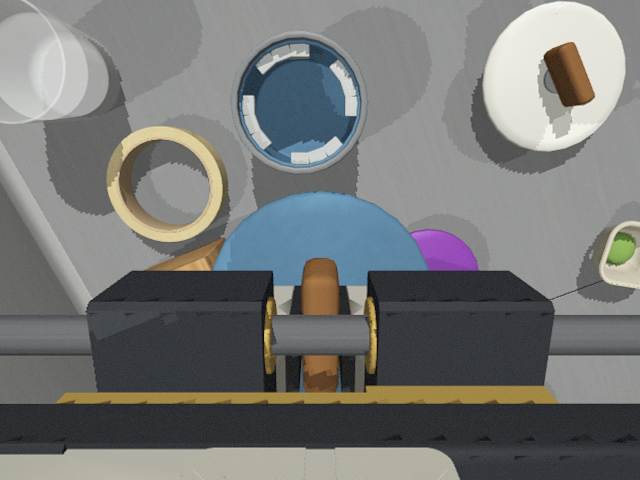

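The flange segments (white) of the blue canister are clearly visible around (303,102), and the white lid is at (554,77). I'll fit a flange template to get the centre and notch phase.

```bash
cat >> h.py <<'E'
from scipy.optimize import differential_evolution
def flange(f,c0,z,ri,sgn=1,span=.015):
    s=np.load('pics/'+f+'.npz'); g=cv2.GaussianBlur(cv2.cvtColor(s['c'],cv2.COLOR_RGB2GRAY),(3,3),0).astype(np.float32)
    a=np.radians(np.arange(0,360,1.5)); r=np.arange(ri-.005,ri+.0051,.0007); AA,RR=np.meshgrid(a,r)
    def cost(p):
        X=np.stack([p[0]+RR*np.cos(AA),p[1]+RR*np.sin(AA),np.full_like(RR,z)],-1).reshape(-1,3); uv=proj(f,X).astype(np.float32).reshape(RR.shape+(2,))
        v=cv2.remap(g,uv[...,0],uv[...,1],cv2.INTER_LINEAR,borderMode=cv2.BORDER_REPLICATE)
        d=(np.degrees(AA)-p[2]+45)%90-45; notch=abs(d)<15; m=(RR>ri)&~notch
        return -(v[m].mean()-v[~m].mean())*sgn
    q=differential_evolution(cost,[(c0[0]-span,c0[0]+span),(c0[1]-span,c0[1]+span),(0,95)],seed=1,tol=1e-6,popsize=12)
    print('flange centre',q.x[:2].round(4),'notch yaw',q.x[2].round(1),'contrast',q.fun); return q.x
E
time python3 -c "
from h import *
flange('w2',ray('w2',303,102,.08)[:2],.078,.031)
flange('top0',(.643,-.162),.078,.031)
flange('top0',(.653,.196),.093,.040)
lid('w2',554,77,'white',78)
"
```

```text
flange centre [ 0.6511 -0.1693] notch yaw 42.8 contrast -107.63275909423828
flange centre [ 0.6512 -0.1647] notch yaw 40.8 contrast -48.739990234375
flange centre [0.6605 0.2023] notch yaw 72.7 contrast -13.56134033203125
disc centre [ 0.4613 -0.116 ] R 0.0543 knob [ 0.4616 -0.1151] [0.0229 0.0472] yaw -82.7
real	0m5.812s
user	0m6.133s
sys	0m0.208s
```

```bash
python3 -c "
from h import *
s=np.load('pics/w2.npz');h=cv2.cvtColor(s['c'],cv2.COLOR_RGB2HSV)
m=(h[...,0]>95)&(h[...,0]<118)&(h[...,1]>90);m[:185]=0;m[270:]=0;m[:,:205]=0;m[:,440:]=0
P=np.array([ray('w2',u,np.nonzero(m[:,u])[0][0],.2488-.026)[:2] for u in range(240,405,3)])
from scipy.optimize import least_squares
for R in (.0455,.047):
  q=least_squares(lambda p:np.hypot(*(P-p).T)-R,[.672,-.084]).x; print(q,'TCP .6722 -.0836; diff',q-[.6722,-.0836])
K=s['K'];print(K, -s['R'].T@s['t'])
# residual radius check on canister rim
for z in (.08,.087):
  print(ray('w2',237,102,z),ray('w2',367,102,z),ray('w2',303,32,z),ray('w2',303,172,z))
"
```

```text
[ 0.67102959 -0.08512929] TCP .6722 -.0836; diff [-0.00117041 -0.00152929]
[ 0.67166503 -0.0836327 ] TCP .6722 -.0836; diff [-5.34973760e-04 -3.26953019e-05]
[[429.07536057   0.         319.89167037]
 [  0.         429.07536057 244.23912117]
 [  0.           0.           1.        ]] [ 0.64604462 -0.14688853  0.38369157]
[ 0.68907229 -0.18708853  0.08      ] [ 0.60814551 -0.15374577  0.08      ] [ 0.63115471 -0.20992174  0.08      ] [ 0.66619985 -0.12721248  0.08      ]
[ 0.68808051 -0.18616194  0.087     ] [ 0.60901907 -0.15358772  0.087     ] [ 0.63149792 -0.20846884  0.087     ] [ 0.66573527 -0.12766601  0.087     ]
```

```bash
python3 -m creep '[{"grip":1,"delta_pos":[0,0,0],"rotation":[0,0,0.28]},{"grip":1,"delta_pos":[0,0,0],"rotation":[0,0,0.28]},{"grip":1,"delta_pos":[0,0,0],"rotation":[0,0,0.28]},{"grip":1,"delta_pos":[0,0,0],"rotation":[0,0,0.28]}]'
python3 -m creep '[{"grip":1,"delta_pos":[0.36,-0.24,0.3],"rotation":[0,0,0]},{"grip":1,"delta_pos":[0.72,-0.48,0.7],"rotation":[0,0,0]},{"grip":1,"delta_pos":[0.72,-0.48,0.7],"rotation":[0,0,0]},{"grip":1,"delta_pos":[0.72,-0.48,0.7],"rotation":[0,0,0]},{"grip":1,"delta_pos":[0.72,-0.48,0.7],"rotation":[0,0,0]}]'
python3 -c "
from h import *
snap('wrist','w3'); snap('side','s3');print(ctrl.get_obs())"
```

```text
clock: 6.85
tool_pos: [0.6724, -0.0832, 0.2497]
orientation: [-180.0, 0.0, -137.7]
force: [-0.1, -0.2, -2.6]
opening: 0.0127
gripper_force: 29.9
clock: 7.35
tool_pos: [0.6527, -0.1679, 0.1802]
orientation: [-179.9, 0.1, -137.5]
force: [0.4, 0.6, -1.0]
opening: 0.0132
gripper_force: 29.9
{'clock': 7.45, 'joint_pos': array([ 2.16520438e+00,  2.30033864e+01, -4.74603322e+00,  1.93883831e-02,
       -6.20978321e+01, -4.96508698e+01]), 'qvel': array([ 0.1156733 , -0.09450621, -0.09888559, -0.23380719,  0.09981196,
       -0.24292549]), 'tau': array([-4.87145428e-01, -6.01958370e+01,  2.78911489e+01,  6.82900071e+00,
       -4.89011267e-02,  2.66098988e-02]), 'tool_pos': array([ 0.65314739, -0.16734941,  0.18072481]), 'orientation': array([-1.79888028e+02,  1.05301199e-01, -1.37476512e+02]), 'force': array([ 0.19159175,  0.12951869, -0.50019095]), 'moment': array([ 0.08364591, -0.16906867, -0.01324382]), 'gripper_force': 29.920043349266052, 'opening': 0.012473055500441206}
```

View pics/s3.png

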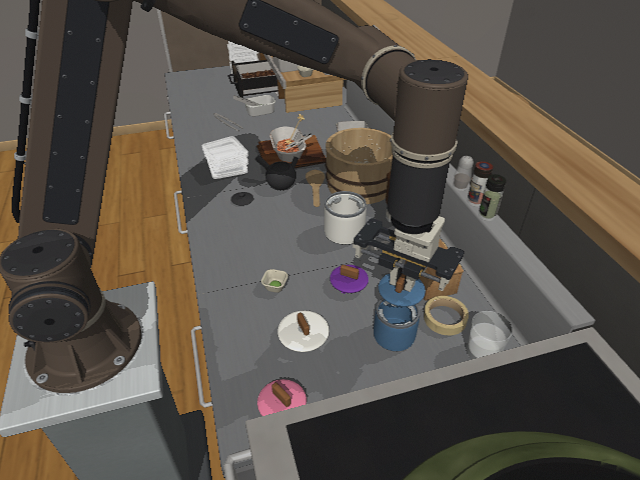

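Side view: the held lid is at (403,290), right above the blue canister at (396,325). I'll check the canister position by matching its silhouette here, with the lid's known position as a reference.

```bash
python3 -c "
from h import *
s=np.load('pics/s3.npz');h=cv2.cvtColor(s['c'],cv2.COLOR_RGB2HSV)
m=(h[...,0]>95)&(h[...,0]<122)&(h[...,1]>90)
w=m[:,340:450]
for v in range(272,356,3):
  u=np.nonzero(w[v])[0]
  print(v,(u.min()+340,u.max()+340,len(u)) if len(u) else '',end='; ')
a=np.linspace(0,6.28,200)
def ext(c,z,R):
  p=proj('s3',np.c_[c[0]+R*np.cos(a),c[1]+R*np.sin(a),0*a+z]); return p.min(0).round(1),p.max(0).round(1)
print()
print('lid disc top',ext((.6531,-.1673),.1807-.026,.047),'bot',ext((.6531,-.1673),.1807-.035,.047))
for c in [(.651,-.1675),(.651,-.1725)]: print('can base',ext(c,0,.047),'rim',ext(c,.08,.047))
"
```

```text
272 ; 275 (np.int64(385), np.int64(389), 5); 278 (np.int64(382), np.int64(388), 7); 281 (np.int64(380), np.int64(420), 14); 284 (np.int64(379), np.int64(422), 19); 287 (np.int64(379), np.int64(423), 27); 290 (np.int64(379), np.int64(424), 32); 293 (np.int64(380), np.int64(423), 44); 296 (np.int64(382), np.int64(423), 42); 299 (np.int64(385), np.int64(421), 37); 302 (np.int64(382), np.int64(418), 31); 305 (np.int64(380), np.int64(413), 27); 308 (np.int64(379), np.int64(415), 31); 311 (np.int64(383), np.int64(410), 28); 314 (np.int64(376), np.int64(410), 28); 317 (np.int64(375), np.int64(410), 28); 320 (np.int64(375), np.int64(418), 30); 323 (np.int64(375), np.int64(417), 21); 326 (np.int64(374), np.int64(417), 20); 329 (np.int64(374), np.int64(416), 43); 332 (np.int64(374), np.int64(415), 42); 335 (np.int64(374), np.int64(415), 42); 338 (np.int64(376), np.int64(414), 39); 341 (np.int64(377), np.int64(413), 37); 344 (np.int64(380), np.int64(411), 32); 347 (np.int64(383), np.int64(407), 25); 350 (np.int64(391), np.int64(401), 11); 353 ; 
lid disc top (array([378.6, 270.2]), array([425.8, 304.4])) bot (array([378.3, 273.3]), array([425.2, 307.5]))
can base (array([372.5, 318.8]), array([415.3, 353. ])) rim (array([375.1, 295. ]), array([420. , 329.2]))
can base (array([373.3, 320.4]), array([416.3, 354.9])) rim (array([375.9, 296.6]), array([421.1, 331.1]))
```

```bash
python3 -m creep '[{"grip":1,"delta_pos":[0,0.02,0.2],"rotation":[0,0,0]},{"grip":1,"delta_pos":[0,0.02,0.35],"rotation":[0,0,0]},{"grip":1,"delta_pos":[0,0.02,0.45],"rotation":[0,0,0]},{"grip":1,"delta_pos":[0,0.02,0.45],"rotation":[0,0,0]},{"grip":1,"delta_pos":[0,0.02,0.45],"rotation":[0,0,0]}]'
python3 -m creep '[{"grip":1,"delta_pos":[0,0,0.03],"rotation":[0,0,0]},{"grip":1,"delta_pos":[0,0,0.06],"rotation":[0,0,0]},{"grip":1,"delta_pos":[0,0,0.08],"rotation":[0,0,0]},{"grip":1,"delta_pos":[0,0,0.08],"rotation":[0,0,0]},{"grip":1,"delta_pos":[0,0,0.08],"rotation":[0,0,0]}]'
```

```text
clock: 7.95
tool_pos: [0.651, -0.1668, 0.1343]
orientation: [-180.0, -0.0, -137.6]
force: [-0.6, 0.3, -0.8]
opening: 0.0126
gripper_force: 29.9
clock: 8.45
tool_pos: [0.6514, -0.1675, 0.1283]
orientation: [-179.9, 0.1, -137.6]
force: [-2.9, -0.3, 7.7]
opening: 0.013
gripper_force: 29.9
```

```bash
python3 -m creep '[{"grip":1,"delta_pos":[0.012,0.01,0],"rotation":[0,0,0]},{"grip":1,"delta_pos":[0.012,0.01,0],"rotation":[0,0,0]},{"grip":1,"delta_pos":[0.012,0.01,0],"rotation":[0,0,0]}]'
python3 -m creep '[{"grip":1,"delta_pos":[0,0,0.02],"rotation":[0,0,0]},{"grip":1,"delta_pos":[0,0,0.02],"rotation":[0,0,0]},{"grip":1,"delta_pos":[0,0,0.02],"rotation":[0,0,0]}]'
```

```text
clock: 8.75
tool_pos: [0.651, -0.1676, 0.1282]
orientation: [-179.8, 0.2, -137.6]
force: [1.6, -2.2, 6.6]
opening: 0.0126
gripper_force: 30.0
clock: 9.05
tool_pos: [0.6505, -0.1682, 0.1268]
orientation: [-179.8, 0.1, -137.6]
force: [-1.8, -3.5, 10.9]
opening: 0.0128
gripper_force: 30.7
```

```bash
python3 -m creep '[{"grip":1,"delta_pos":[0.014,-0.014,0],"rotation":[0,0,0]},{"grip":1,"delta_pos":[0.014,-0.014,0],"rotation":[0,0,0]},{"grip":1,"delta_pos":[0.014,-0.014,0],"rotation":[0,0,0]}]'
python3 -m creep '[{"grip":1,"delta_pos":[0,0,0.02],"rotation":[0,0,0]},{"grip":1,"delta_pos":[0,0,0.02],"rotation":[0,0,0]},{"grip":1,"delta_pos":[0,0,0.02],"rotation":[0,0,0]}]'
```

```text
clock: 9.35
tool_pos: [0.6503, -0.1692, 0.1262]
orientation: [-179.8, 0.1, -137.6]
force: [-0.5, 1.1, 7.7]
opening: 0.0131
gripper_force: 32.2
clock: 9.65
tool_pos: [0.6499, -0.1696, 0.1248]
orientation: [-179.8, 0.1, -137.6]
force: [-3.4, -0.6, 13.4]
opening: 0.0131
gripper_force: 36.5
```

```bash
python3 -c "
from h import *
snap('wrist','w4');snap('side','s4');o=ctrl.get_obs();print(o['force'],o['moment'],o['tool_pos'])
a=cv2.imread('pics/w4.png')[100:400,:]; b=cv2.imread('pics/s4.png')[250:360,330:470]
cv2.imwrite('pics/c4.png',np.hstack([cv2.resize(a[:,150:500],(400,343)),cv2.resize(b,(400,343))]))"
```

```text
[-3.3916377  -0.62524335 12.20246075] [0.38788573 0.92720929 0.09502177] [ 0.64996507 -0.1695691   0.12483445]
```

View pics/c4.png

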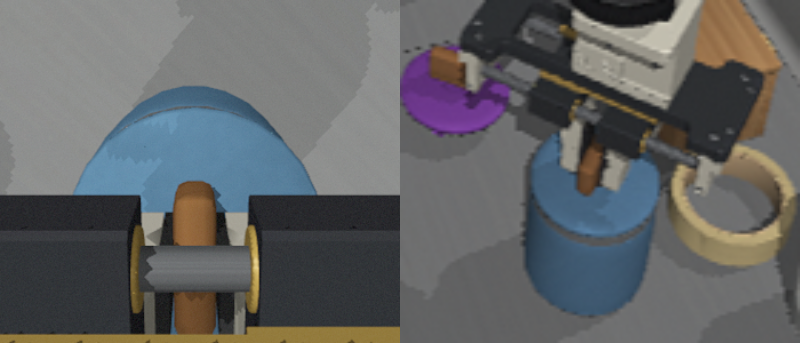

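```bash
python3 -m creep '[{"grip":1,"delta_pos":[0,0,0],"rotation":[0,0,-0.03]},{"grip":1,"delta_pos":[0,0,0],"rotation":[0,0,-0.06]},{"grip":1,"delta_pos":[0,0,0],"rotation":[0,0,-0.06]}]'; python3 -c "
from h import *
o=ctrl.get_obs();print(o['force'],o['moment'],o['tool_pos'])"
python3 -m creep '[{"grip":1,"delta_pos":[0,0,0],"rotation":[0,0,0.06]},{"grip":1,"delta_pos":[0,0,0],"rotation":[0,0,0.12]},{"grip":1,"delta_pos":[0,0,0],"rotation":[0,0,0.12]}]'; python3 -c "
from h import *
o=ctrl.get_obs();print(o['force'],o['moment'],o['tool_pos'])"
```

```text
clock: 10.05
tool_pos: [0.6512, -0.1702, 0.125]
orientation: [-179.7, 0.1, -132.1]
force: [0.7, -4.2, 10.0]
opening: 0.0128
gripper_force: 36.0
[ 0.72439211 -4.20342106  9.95135532] [-0.99996113 -0.64349824 -0.23832961] [ 0.65121574 -0.17021659  0.1249682 ]
clock: 10.35
tool_pos: [0.6499, -0.1698, 0.1239]
orientation: [-179.9, 0.1, -143.2]
force: [0.3, -1.2, 6.4]
opening: 0.0127
gripper_force: 34.6
[ 0.33668217 -1.16677816  6.40153513] [-0.5948443   0.21213717  0.13289107] [ 0.6499162  -0.16975175  0.12385284]
```

```bash
python3 -m creep '[{"grip":1,"delta_pos":[0.005,-0.005,0.02],"rotation":[0,0,-0.02]},{"grip":1,"delta_pos":[0.005,-0.005,0.03],"rotation":[0,0,-0.02]},{"grip":1,"delta_pos":[0.005,-0.005,0.03],"rotation":[0,0,-0.02]}]'; python3 -c "
from h import *
o=ctrl.get_obs();print(o['force'],o['moment'],o['tool_pos'])"
```

```text
clock: 10.65
tool_pos: [0.6496, -0.1698, 0.1203]
orientation: [-179.9, 0.1, -141.2]
force: [-0.1, 0.9, 5.3]
opening: 0.0132
gripper_force: 34.6
[-0.10719191  0.88960228  5.31383006] [ 0.34507395  0.25159719 -0.02831537] [ 0.64961792 -0.1697714   0.12028836]
```

```bash
python3 -m creep '[{"grip":1,"delta_pos":[0,0,0.02],"rotation":[0,0,0]},{"grip":1,"delta_pos":[0,0,0.04],"rotation":[0,0,0]},{"grip":1,"delta_pos":[0,0,0.04],"rotation":[0,0,0]}]'
python3 -m creep '[{"grip":1,"delta_pos":[0,0,0.02],"rotation":[0,0,0]},{"grip":1,"delta_pos":[0,0,0.02],"rotation":[0,0,0]},{"grip":1,"delta_pos":[0,0,0.02],"rotation":[0,0,0]}]'
```

```text
clock: 10.95
tool_pos: [0.6502, -0.1694, 0.1168]
orientation: [-179.9, 0.1, -141.2]
force: [0.8, 2.8, 8.7]
opening: 0.0128
gripper_force: 32.0
clock: 11.25
tool_pos: [0.6507, -0.1692, 0.1154]
orientation: [-179.8, 0.2, -141.2]
force: [0.4, 4.7, 9.6]
opening: 0.013
gripper_force: 31.3
```

```bash
python3 -m creep '[{"grip":1,"delta_pos":[0,0,0.01],"rotation":[0,0,0]},{"grip":1,"delta_pos":[0,0,0.01],"rotation":[0,0,0.06]},{"grip":1,"delta_pos":[0,0,0.01],"rotation":[0,0,0.12]},{"grip":1,"delta_pos":[0,0,0.01],"rotation":[0,0,0.16]},{"grip":1,"delta_pos":[0,0,0.01],"rotation":[0,0,0.16]}]'; python3 -c "
from h import *
o=ctrl.get_obs();print(o['moment'])"
```

```text
clock: 11.75
tool_pos: [0.6514, -0.1695, 0.1153]
orientation: [-179.8, 0.3, -155.7]
force: [0.7, 3.2, 14.3]
opening: 0.0131
gripper_force: 31.8
[1.31652573 0.08461761 0.05414645]
```

```bash
python3 -m creep '[{"grip":1,"delta_pos":[0,0,0],"rotation":[0,0,0.06]},{"grip":1,"delta_pos":[0,0,0],"rotation":[0,0,0.12]},{"grip":1,"delta_pos":[0,0,0],"rotation":[0,0,0.18]},{"grip":1,"delta_pos":[0,0,0],"rotation":[0,0,0.18]}]'; python3 -c "
from h import *
o=ctrl.get_obs();print(o['moment'])"
python3 -m creep '[{"grip":1,"delta_pos":[0,0,0],"rotation":[0,0,0.03]},{"grip":1,"delta_pos":[0,0,0],"rotation":[0,0,0.06]},{"grip":1,"delta_pos":[0,0,0],"rotation":[0,0,0.06]}]'; python3 -c "
from h import *
o=ctrl.get_obs();print(o['moment'])"
```

```text
clock: 12.15
tool_pos: [0.6515, -0.1694, 0.1153]
orientation: [-179.9, 0.3, -171.9]
force: [1.2, 4.2, 13.1]
opening: 0.0131
gripper_force: 32.1
[ 1.32524087 -0.13070631 -0.06410987]
clock: 12.45
tool_pos: [0.6515, -0.1696, 0.1153]
orientation: [-179.9, 0.3, -177.2]
force: [1.2, 3.3, 12.7]
opening: 0.013
gripper_force: 31.9
[ 1.13675813 -0.11627654  0.14551564]
```

```bash
python3 -m creep '[{"grip":1,"delta_pos":[0,0,0],"rotation":[0,0,0.03]},{"grip":1,"delta_pos":[0,0,0],"rotation":[0,0,0.06]},{"grip":1,"delta_pos":[0,0,0],"rotation":[0,0,0.06]}]'; python3 -c "
from h import *
o=ctrl.get_obs();print(o['moment'])"
python3 -m creep '[{"grip":1,"delta_pos":[0,0,-0.01],"rotation":[0,0,0]},{"grip":1,"delta_pos":[0,0,-0.02],"rotation":[0,0,0]},{"grip":1,"delta_pos":[0,0,-0.02],"rotation":[0,0,0]}]'
```

```text
clock: 12.75
tool_pos: [0.6514, -0.1699, 0.1153]
orientation: [-179.9, 0.3, 177.4]
force: [1.3, 1.7, 12.8]
opening: 0.0128
gripper_force: 31.7
[ 0.50484065 -0.10824674  0.19663461]
clock: 13.05
tool_pos: [0.6513, -0.1699, 0.1163]
orientation: [-180.0, 0.3, 177.4]
force: [2.9, 0.3, 6.5]
opening: 0.0124
gripper_force: 31.7
```

```bash
python3 -m creep '[{"grip":1,"delta_pos":[0,0,-0.01],"rotation":[0,0,0]},{"grip":1,"delta_pos":[0,0,-0.02],"rotation":[0,0,0]},{"grip":1,"delta_pos":[0,0,-0.02],"rotation":[0,0,0]}]'
python3 -m creep '[{"grip":1,"delta_pos":[0,0,-0.01],"rotation":[0,0,0]},{"grip":1,"delta_pos":[0,0,-0.01],"rotation":[0,0,0]},{"grip":1,"delta_pos":[0,0,-0.01],"rotation":[0,0,0]}]'
```

```text
clock: 13.35
tool_pos: [0.6509, -0.1699, 0.117]
orientation: [-180.0, 0.2, 177.4]
force: [6.2, -0.0, 2.3]
opening: 0.0131
gripper_force: 31.3
clock: 13.65
tool_pos: [0.6506, -0.1698, 0.1171]
orientation: [-180.0, 0.2, 177.4]
force: [6.3, -1.4, -3.0]
opening: 0.0127
gripper_force: 31.2
```

```bash
python3 -m creep '[{"grip":0.6,"delta_pos":[0,0,0.01],"rotation":[0,0,0]},{"grip":0.5,"delta_pos":[0,0,0.01],"rotation":[0,0,0]},{"grip":0.5,"delta_pos":[0,0,0.01],"rotation":[0,0,0]},{"grip":0.5,"delta_pos":[0,0,0.01],"rotation":[0,0,0]},{"grip":0.5,"delta_pos":[0,0,0.01],"rotation":[0,0,0]}]'
python3 -m creep '[{"grip":0.5,"delta_pos":[0,0,-0.2],"rotation":[0,0,0]},{"grip":0.5,"delta_pos":[0,0,-0.6],"rotation":[0,0,-0.09]},{"grip":0.5,"delta_pos":[0,0,-1],"rotation":[0,0,-0.18]},{"grip":0.5,"delta_pos":[0,0,-1],"rotation":[0,0,-0.27]},{"grip":0.5,"delta_pos":[0,0,-1],"rotation":[0,0,-0.27]}]'
python3 -m creep '[{"grip":0.5,"delta_pos":[0,0,-0.3],"rotation":[0,0,-0.42]},{"grip":0.5,"delta_pos":[0,0,-0.3],"rotation":[0,0,-0.42]},{"grip":0.5,"delta_pos":[0,0,-0.3],"rotation":[0,0,-0.42]},{"grip":0.5,"delta_pos":[0,0,-0.3],"rotation":[0,0,-0.42]},{"grip":0.5,"delta_pos":[0,0,-0.3],"rotation":[0,0,-0.42]}]'
python3 -m creep '[{"grip":0.5,"delta_pos":[0,0,0],"rotation":[0,0,-0.42]},{"grip":0.5,"delta_pos":[0,0,0],"rotation":[0,0,-0.42]},{"grip":0.5,"delta_pos":[0,0,0],"rotation":[0,0,-0.42]},{"grip":0.5,"delta_pos":[0,0,0],"rotation":[0,0,-0.42]},{"grip":0.5,"delta_pos":[0,0,0],"rotation":[0,0,-0.42]}]'
python3 -c "
from h import *
snap('wrist','w5');snap('top','t5')
im=cv2.imread('pics/t5.png')
f=lambda u,v: cv2.resize(im[v-25:v+25,u-33:u+33],(396,300),interpolation=cv2.INTER_CUBIC)
cv2.imwrite('pics/c5.png',np.hstack([cv2.resize(cv2.imread('pics/w5.png'),(400,300)),f(409,200)]))"
```

```text
clock: 14.15
tool_pos: [0.6483, -0.1697, 0.1157]
orientation: [180.0, -0.1, 177.4]
force: [0.3, -0.2, -0.6]
opening: 0.0425
gripper_force: 0.0
clock: 14.65
tool_pos: [0.6491, -0.1696, 0.2173]
orientation: [-180.0, 0.1, -158.2]
force: [-0.5, -0.4, -0.7]
opening: 0.0439
gripper_force: 0.0
clock: 15.15
tool_pos: [0.648, -0.1696, 0.2443]
orientation: [179.8, -0.1, -120.5]
force: [-0.0, 0.5, 0.7]
opening: 0.0438
gripper_force: 0.0
clock: 15.65
tool_pos: [0.648, -0.1695, 0.2442]
orientation: [179.8, 0.0, -82.7]
force: [0.8, 0.0, -0.0]
opening: 0.0436
gripper_force: 0.0
```

View pics/c5.png

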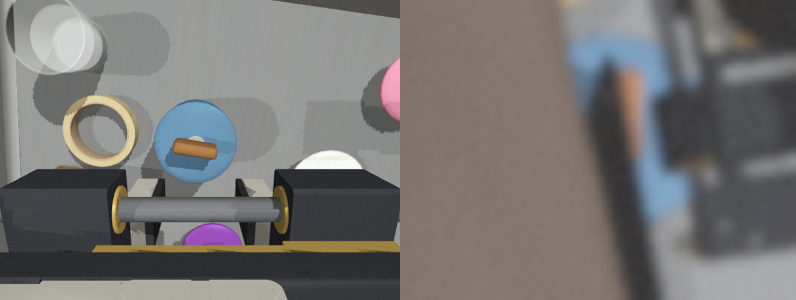

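The blue lid sits level on its canister and resisted the pull test. Next, the white lid.

```bash
python3 -m creep '[{"grip":0.5,"delta_pos":[-0.19,0.45,0],"rotation":[0,0,0]},{"grip":0.5,"delta_pos":[-0.38,0.89,0],"rotation":[0,0,0]},{"grip":0.5,"delta_pos":[-0.38,0.89,0],"rotation":[0,0,0]}]'
python3 -m creep '[{"grip":0.5,"delta_pos":[-0.19,0.45,0.3],"rotation":[0,0,0]},{"grip":0.5,"delta_pos":[-0.38,0.89,0.6],"rotation":[0,0,0]},{"grip":0.5,"delta_pos":[-0.38,0.89,0.8],"rotation":[0,0,0]},{"grip":0.5,"delta_pos":[-0.38,0.89,0.8],"rotation":[0,0,0]},{"grip":0.5,"delta_pos":[-0.38,0.89,0.8],"rotation":[0,0,0]}]'
python3 -c "
from h import *
snap('wrist','w6');lid('w6',320,190,'white',140);o=ctrl.get_obs();print(o['tool_pos'],o['orientation'])"
```

```text
clock: 16.05
tool_pos: [0.5499, -0.1424, 0.2449]
orientation: [179.8, 0.1, -83.0]
force: [1.6, 0.3, 1.3]
opening: 0.0438
gripper_force: 0.0
clock: 16.55
tool_pos: [0.4633, -0.1169, 0.1664]
orientation: [180.0, -0.0, -82.8]
force: [0.4, 0.6, 0.3]
opening: 0.044
gripper_force: 0.0
disc centre [ 0.4591 -0.1171] R 0.0539 knob [ 0.4588 -0.1159] [0.0121 0.0486] yaw -83.0
[ 0.46421065 -0.11691794  0.16699002] [-1.79938172e+02 -3.83839538e-02 -8.28195223e+01]
```

```bash
python3 -m creep '[{"grip":0.5,"delta_pos":[-0.02,0.05,0.4],"rotation":[0,0,0]},{"grip":0.5,"delta_pos":[-0.02,0.05,0.8],"rotation":[0,0,0]},{"grip":0.5,"delta_pos":[-0.02,0.05,0.8],"rotation":[0,0,0]},{"grip":0.5,"delta_pos":[-0.02,0.05,0.8],"rotation":[0,0,0]}]'
python3 -m creep '[{"grip":0.5,"delta_pos":[0,0,0.2],"rotation":[0,0,0]},{"grip":0.5,"delta_pos":[0,0,0.31],"rotation":[0,0,0]},{"grip":0.5,"delta_pos":[0,0,0.31],"rotation":[0,0,0]},{"grip":0.5,"delta_pos":[0,0,0.31],"rotation":[0,0,0]},{"grip":0.5,"delta_pos":[0,0,0.31],"rotation":[0,0,0]}]'
```

```text
clock: 17.0
tool_pos: [0.4588, -0.1157, 0.0869]
orientation: [180.0, -0.0, -82.8]
force: [0.8, -0.2, 0.9]
opening: 0.0439
gripper_force: 0.0
clock: 17.5
tool_pos: [0.4583, -0.1154, 0.0562]
orientation: [-179.9, -0.0, -82.7]
force: [-0.1, -0.2, -0.2]
opening: 0.0439
gripper_force: 0.0
```

```bash
python3 -m creep '[{"grip":1,"delta_pos":[0.01,0,0.01],"rotation":[0,0,0]},{"grip":1,"delta_pos":[0.01,0,0.01],"rotation":[0,0,0]},{"grip":1,"delta_pos":[0.01,0,0.01],"rotation":[0,0,0]},{"grip":1,"delta_pos":[0.01,0,0.01],"rotation":[0,0,0]},{"grip":1,"delta_pos":[0.01,0,0.01],"rotation":[0,0,0]}]'
python3 -m creep '[{"grip":1,"delta_pos":[0,0,0],"rotation":[0,0,0]},{"grip":1,"delta_pos":[0,0,0],"rotation":[0,0,0]},{"grip":1,"delta_pos":[0,0,0],"rotation":[0,0,0]},{"grip":1,"delta_pos":[0,0,0],"rotation":[0,0,0]}]'
python3 -m creep '[{"grip":1,"delta_pos":[0,0,-0.3],"rotation":[0,0,0]},{"grip":1,"delta_pos":[0,0,-0.7],"rotation":[0,0,0]},{"grip":1,"delta_pos":[0,0,-1],"rotation":[0,0,0]}]'
```

```text
clock: 18.0
tool_pos: [0.4583, -0.1164, 0.0544]
orientation: [-179.9, -0.0, -82.7]
force: [1.4, -0.1, 2.2]
opening: 0.0132
gripper_force: 30.0
clock: 18.4
tool_pos: [0.4582, -0.1164, 0.0544]
orientation: [-179.9, -0.0, -82.7]
force: [2.1, 0.2, 2.9]
opening: 0.0126
gripper_force: 30.0
clock: 18.7
tool_pos: [0.4563, -0.1166, 0.155]
orientation: [179.9, 0.0, -82.8]
force: [2.6, 0.2, -2.8]
opening: 0.013
gripper_force: 30.0
```

```bash
python3 -m creep '[{"grip":1,"delta_pos":[0,0,-0.5],"rotation":[0,0,0.09]},{"grip":1,"delta_pos":[0,0,-1],"rotation":[0,0,0.18]},{"grip":1,"delta_pos":[0,0,-1],"rotation":[0,0,0.27]},{"grip":1,"delta_pos":[0,0,-1],"rotation":[0,0,0.27]}]'
python3 -m creep '[{"grip":1,"delta_pos":[-0.4,-0.1,-0.1],"rotation":[0,0,0]},{"grip":1,"delta_pos":[-0.9,-0.2,-0.2],"rotation":[0,0,0]}]'
python3 -m creep '[{"grip":1,"delta_pos":[-0.45,-0.1,0],"rotation":[0,0,0]},{"grip":1,"delta_pos":[-0.9,-0.2,0],"rotation":[0,0,0]}]'
python3 -m creep '[{"grip":1,"delta_pos":[-0.45,-0.1,0],"rotation":[0,0,0]},{"grip":1,"delta_pos":[-0.9,-0.2,0],"rotation":[0,0,0]}]'
python3 -m creep '[{"grip":1,"delta_pos":[-0.45,-0.1,0],"rotation":[0,0,0]},{"grip":1,"delta_pos":[-0.9,-0.2,0],"rotation":[0,0,0]}]'
python3 -m creep '[{"grip":1,"delta_pos":[-0.45,-0.1,0],"rotation":[0,0,0]},{"grip":1,"delta_pos":[-0.8,-0.2,0],"rotation":[0,0,0]},{"grip":1,"delta_pos":[-0.8,-0.2,0],"rotation":[0,0,0]},{"grip":1,"delta_pos":[-0.8,-0.2,0],"rotation":[0,0,0]},{"grip":1,"delta_pos":[-0.8,-0.2,0],"rotation":[0,0,0]}]'
python3 -c "
from h import *
snap('wrist','w7');snap('wrist','w7b')"
```

```text
clock: 19.1
tool_pos: [0.4567, -0.1162, 0.2543]
orientation: [180.0, 0.1, -107.2]
force: [-0.7, -0.0, -3.5]
opening: 0.0128
gripper_force: 30.0
clock: 19.3
tool_pos: [0.5004, -0.0383, 0.2719]
orientation: [179.8, -0.1, -106.9]
force: [0.9, -1.1, -2.8]
opening: 0.0127
gripper_force: 30.0
clock: 19.5
tool_pos: [0.5468, 0.0436, 0.2716]
orientation: [179.8, -0.1, -106.8]
force: [1.6, -0.8, -1.6]
opening: 0.013
gripper_force: 30.0
clock: 19.7
tool_pos: [0.5922, 0.1237, 0.2708]
orientation: [179.7, -0.2, -106.8]
force: [1.5, -0.3, -2.8]
opening: 0.0129
gripper_force: 30.0
clock: 19.9
tool_pos: [0.6379, 0.2039, 0.2704]
orientation: [179.8, -0.2, -106.8]
force: [1.2, -0.2, -2.2]
opening: 0.0129
gripper_force: 30.0
clock: 20.4
tool_pos: [0.6802, 0.2724, 0.2717]
orientation: [179.9, -0.2, -106.9]
force: [0.2, -0.6, -1.8]
opening: 0.0129
gripper_force: 30.0
```

View pics/w7b.png

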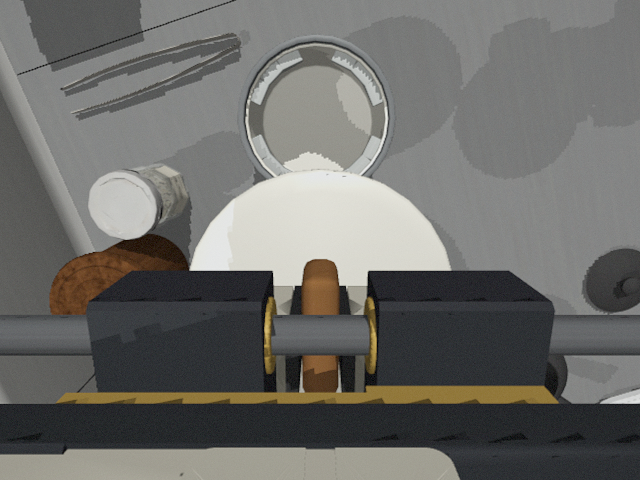

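The white canister is at about (317,108). Its flange segments are at (275,75), (365,75), (260,155) and (370,155), so the notches lie nearly along the tool axes.

```bash
python3 -c "
from h import *
c=ray('w7b',317,110,.093)[:2];print(c)
q=flange('w7b',c,.093,.040,1,.01)
s=np.load('pics/w7b.npz');g=cv2.cvtColor(s['c'],cv2.COLOR_RGB2GRAY).astype(float)
# radial edge fit of outermost ring: search strongest edge on upper arc
for z in (.095,.102):
  P=[]
  for a in np.radians(np.arange(0,360,4)):
    r=np.arange(.044,.062,.0004); X=np.c_[c[0]+r*np.cos(a),c[1]+r*np.sin(a),0*r+z]; uv=proj('w7b',X)
    if uv[:,1].max()>165: continue
    v=cv2.remap(g.astype(np.float32),uv[:,0:1].astype(np.float32),uv[:,1:].astype(np.float32),1)[:,0]
    i=abs(np.gradient(cv2.GaussianBlur(v[:,None],(1,5),0)[:,0]))[2:-2].argmax()+2; P.append(X[i,:2])
  P=np.array(P)
  from scipy.optimize import least_squares
  f=least_squares(lambda p:np.hypot(*(P-p[:2]).T)-p[2],[*c,.055],loss='soft_l1',f_scale=.001); print(z,f.x,len(P),np.median(abs(f.fun)))
# profile of flange brightness vs angle for r .041-.045
for r in (.0415,.044):
  a=np.arange(0,360,5); X=np.c_[q[0]+r*np.cos(np.radians(a)),q[1]+r*np.sin(np.radians(a)),0*a+.093]; uv=proj('w7b',X).round().astype(int); print([(int(x),int(g[v,u])) for x,(u,v) in zip(a,uv)])
print(ctrl.get_obs()['tool_pos'])
"
```

```text
[0.65675338 0.19105813]
flange centre [0.6591 0.1971] notch yaw 72.1 contrast -40.21864318847656
0.095 [0.65890004 0.19633003 0.04987036] 64 0.0005666387455171527
0.102 [0.65851234 0.19546832 0.04884734] 64 0.00055493419024185
[(0, 189), (5, 189), (10, 189), (15, 193), (20, 192), (25, 191), (30, 188), (35, 189), (40, 193), (45, 198), (50, 223), (55, 228), (60, 229), (65, 229), (70, 230), (75, 229), (80, 229), (85, 229), (90, 229), (95, 230), (100, 228), (105, 187), (110, 189), (115, 190), (120, 191), (125, 192), (130, 190), (135, 189), (140, 189), (145, 191), (150, 121), (155, 120), (160, 123), (165, 123), (170, 123), (175, 122), (180, 190), (185, 191), (190, 192), (195, 194), (200, 191), (205, 189), (210, 193), (215, 193), (220, 191), (225, 193), (230, 194), (235, 194), (240, 114), (245, 98), (250, 94), (255, 95), (260, 94), (265, 96), (270, 192), (275, 191), (280, 191), (285, 191), (290, 192), (295, 188), (300, 189), (305, 192), (310, 193), (315, 191), (320, 190), (325, 190), (330, 96), (335, 98), (340, 96), (345, 99), (350, 98), (355, 99)]
[(0, 177), (5, 175), (10, 188), (15, 173), (20, 189), (25, 175), (30, 174), (35, 173), (40, 176), (45, 226), (50, 229), (55, 228), (60, 229), (65, 230), (70, 228), (75, 229), (80, 228), (85, 229), (90, 229), (95, 228), (100, 169), (105, 224), (110, 191), (115, 193), (120, 195), (125, 193), (130, 192), (135, 194), (140, 193), (145, 194), (150, 121), (155, 121), (160, 121), (165, 124), (170, 120), (175, 123), (180, 193), (185, 195), (190, 198), (195, 197), (200, 195), (205, 199), (210, 199), (215, 156), (220, 140), (225, 169), (230, 141), (235, 140), (240, 111), (245, 93), (250, 91), (255, 95), (260, 95), (265, 95), (270, 142), (275, 139), (280, 138), (285, 172), (290, 196), (295, 156), (300, 198), (305, 194), (310, 196), (315, 196), (320, 194), (325, 193), (330, 98), (335, 98), (340, 96), (345, 97), (350, 98), (355, 98)]
[0.68060941 0.27218061 0.27336977]
```

```bash
python3 -m creep '[{"grip":1,"delta_pos":[0.4,-0.01,0.1],"rotation":[0,0,0.007]},{"grip":1,"delta_pos":[0.78,-0.01,0.5],"rotation":[0,0,0.007]},{"grip":1,"delta_pos":[0.78,-0.01,0.8],"rotation":[0,0,0.007]},{"grip":1,"delta_pos":[0.78,-0.01,0.8],"rotation":[0,0,0.007]},{"grip":1,"delta_pos":[0.78,-0.01,0.8],"rotation":[0,0,0.007]}]'
python3 -m creep '[{"grip":1,"delta_pos":[0,0,0.2],"rotation":[0,0,0]},{"grip":1,"delta_pos":[0,0,0.36],"rotation":[0,0,0]},{"grip":1,"delta_pos":[0,0,0.36],"rotation":[0,0,0]},{"grip":1,"delta_pos":[0,0,0.36],"rotation":[0,0,0]}]'; python3 -c "
from h import *
o=ctrl.get_obs();print(o['moment'],o['tool_pos'])"
```

```text
clock: 21.0
tool_pos: [0.6596, 0.1979, 0.1949]
orientation: [-180.0, -0.0, -107.7]
force: [-0.1, 0.9, -0.7]
opening: 0.0127
gripper_force: 30.0
clock: 21.4
tool_pos: [0.6604, 0.1992, 0.1597]
orientation: [-179.9, 0.1, -107.6]
force: [-0.4, 0.6, -1.2]
opening: 0.0128
gripper_force: 30.0
[ 0.11866599 -0.14258924  0.04810926] [0.66040166 0.19923653 0.15974193]
```

```bash
python3 -m creep '[{"grip":1,"delta_pos":[0.024,0.006,0],"rotation":[0,0,0]},{"grip":1,"delta_pos":[0.024,0.006,0.06],"rotation":[0,0,0]},{"grip":1,"delta_pos":[0.024,0.006,0.12],"rotation":[0,0,0]},{"grip":1,"delta_pos":[0.024,0.006,0.12],"rotation":[0,0,0]},{"grip":1,"delta_pos":[0.024,0.006,0.12],"rotation":[0,0,0]}]'
python3 -m creep '[{"grip":1,"delta_pos":[0,0,0.03],"rotation":[0,0,0]},{"grip":1,"delta_pos":[0,0,0.05],"rotation":[0,0,0]},{"grip":1,"delta_pos":[0,0,0.05],"rotation":[0,0,0]},{"grip":1,"delta_pos":[0,0,0.05],"rotation":[0,0,0]}]'; python3 -c "
from h import *
o=ctrl.get_obs();print(o['moment'],o['tool_pos'])"
```

```text
clock: 21.9
tool_pos: [0.6579, 0.1962, 0.1454]
orientation: [180.0, -0.0, -107.7]
force: [-0.0, 0.7, -2.2]
opening: 0.0127
gripper_force: 30.0
clock: 22.3
tool_pos: [0.6589, 0.1964, 0.1411]
orientation: [-179.9, 0.1, -107.7]
force: [3.8, -1.4, -1.5]
opening: 0.0125
gripper_force: 30.0
[-0.07700054 -1.59291029 -0.03299936] [0.65890383 0.19643341 0.14112966]
```

```bash
python3 -m creep '[{"grip":1,"delta_pos":[0,-0.012,0],"rotation":[0,0,0]},{"grip":1,"delta_pos":[0,-0.012,0.02],"rotation":[0,0,0]},{"grip":1,"delta_pos":[0,-0.012,0.03],"rotation":[0,0,0]},{"grip":1,"delta_pos":[0,-0.012,0.03],"rotation":[0,0,0]}]'; python3 -c "
from h import *
o=ctrl.get_obs();print(o['moment'],o['tool_pos'])"
```

```text
clock: 22.7
tool_pos: [0.659, 0.196, 0.1373]
orientation: [180.0, -0.0, -107.7]
force: [1.8, 0.7, -3.1]
opening: 0.0129
gripper_force: 30.0
[ 0.33872808 -0.91669875 -0.04438782] [0.65899855 0.19596114 0.13728283]
```

Lugs are through, with no load at 5 mm below flange height. Press and turn.

```bash
python3 -m creep '[{"grip":1,"delta_pos":[0,-0.003,0.02],"rotation":[0,0,0]},{"grip":1,"delta_pos":[0,-0.003,0.04],"rotation":[0,0,0]},{"grip":1,"delta_pos":[0,-0.003,0.06],"rotation":[0,0,0]},{"grip":1,"delta_pos":[0,-0.003,0.06],"rotation":[0,0,0]},{"grip":1,"delta_pos":[0,-0.003,0.06],"rotation":[0,0,0]}]'
python3 -m creep '[{"grip":1,"delta_pos":[0,0,0.02],"rotation":[0,0,0]},{"grip":1,"delta_pos":[0,0,0.02],"rotation":[0,0,0]},{"grip":1,"delta_pos":[0,0,0.02],"rotation":[0,0,0]}]'; python3 -c "
from h import *
o=ctrl.get_obs();print(o['moment'],o['tool_pos'])"
```

```text
clock: 23.2
tool_pos: [0.6592, 0.1959, 0.1323]
orientation: [-180.0, 0.0, -107.6]
force: [-2.4, 1.2, 5.1]
opening: 0.0129
gripper_force: 30.0
clock: 23.5
tool_pos: [0.6592, 0.1959, 0.1306]
orientation: [-180.0, 0.0, -107.6]
force: [-2.8, 1.0, 6.4]
opening: 0.0127
gripper_force: 30.1
[ 0.45535653  1.1761181  -0.00128747] [0.65924475 0.19593975 0.13059889]
```

```bash
python3 -m creep '[{"grip":1,"delta_pos":[0,0,0.015],"rotation":[0,0,0]},{"grip":1,"delta_pos":[0,0,0.015],"rotation":[0,0,0.06]},{"grip":1,"delta_pos":[0,0,0.015],"rotation":[0,0,0.12]},{"grip":1,"delta_pos":[0,0,0.015],"rotation":[0,0,0.18]},{"grip":1,"delta_pos":[0,0,0.015],"rotation":[0,0,0.18]}]'; python3 -c "
from h import *
o=ctrl.get_obs();print(o['moment'],o['tool_pos'])"
python3 -m creep '[{"grip":1,"delta_pos":[0,0,0],"rotation":[0,0,0.06]},{"grip":1,"delta_pos":[0,0,0],"rotation":[0,0,0.12]},{"grip":1,"delta_pos":[0,0,0],"rotation":[0,0,0.18]},{"grip":1,"delta_pos":[0,0,0],"rotation":[0,0,0.18]}]'; python3 -c "
from h import *
o=ctrl.get_obs();print(o['moment'],o['tool_pos'])"
```

```text
clock: 24.0
tool_pos: [0.6601, 0.1965, 0.1304]
orientation: [-179.9, 0.1, -123.9]
force: [-3.2, 1.8, 10.7]
opening: 0.0128
gripper_force: 30.6
[0.81734956 1.2813487  0.42761244] [0.66008563 0.19650149 0.13036211]
clock: 24.4
tool_pos: [0.66, 0.1967, 0.1304]
orientation: [-180.0, 0.2, -140.1]
force: [-4.1, 2.8, 11.3]
opening: 0.013
gripper_force: 30.5
[0.95413146 1.34435014 0.43409585] [0.66002537 0.19666062 0.13036364]
```

```bash
python3 -m creep '[{"grip":1,"delta_pos":[0,0,-0.02],"rotation":[0,0,0]},{"grip":1,"delta_pos":[0,0,-0.03],"rotation":[0,0,0]},{"grip":1,"delta_pos":[0,0,-0.03],"rotation":[0,0,0]}]'
python3 -m creep '[{"grip":1,"delta_pos":[0,0,-0.02],"rotation":[0,0,0]},{"grip":1,"delta_pos":[0,0,-0.02],"rotation":[0,0,0]},{"grip":1,"delta_pos":[0,0,-0.02],"rotation":[0,0,0]}]'; python3 -c "
from h import *
o=ctrl.get_obs();print(o['moment'],o['tool_pos'])"
```

```text
clock: 24.7
tool_pos: [0.6599, 0.1966, 0.1319]
orientation: [-180.0, 0.1, -140.0]
force: [-1.2, 4.4, 4.5]
opening: 0.0129
gripper_force: 30.1
clock: 25.0
tool_pos: [0.6596, 0.1962, 0.132]
orientation: [180.0, 0.0, -140.1]
force: [4.0, 4.6, -4.7]
opening: 0.0127
gripper_force: 30.0
[ 1.65546919 -1.60078241  0.01288928] [0.65962644 0.19617311 0.13203173]
```

It holds under tension. I press again and finish the turn to the stop.

```bash
python3 -m creep '[{"grip":1,"delta_pos":[0,0,0.045],"rotation":[0,0,0]},{"grip":1,"delta_pos":[0,0,0.045],"rotation":[0,0,0.04]},{"grip":1,"delta_pos":[0,0,0.045],"rotation":[0,0,0.08]},{"grip":1,"delta_pos":[0,0,0.045],"rotation":[0,0,0.1]},{"grip":1,"delta_pos":[0,0,0.045],"rotation":[0,0,0.1]}]'; python3 -c "
from h import *
o=ctrl.get_obs();print(o['moment'],o['tool_pos'])"
python3 -m creep '[{"grip":1,"delta_pos":[0,0,-0.02],"rotation":[0,0,0]},{"grip":1,"delta_pos":[0,0,-0.035],"rotation":[0,0,0]},{"grip":1,"delta_pos":[0,0,-0.045],"rotation":[0,0,0]},{"grip":1,"delta_pos":[0,0,-0.045],"rotation":[0,0,0]}]'
```

```text
clock: 25.5
tool_pos: [0.6598, 0.1962, 0.1304]
orientation: [-180.0, 0.1, -149.1]
force: [-3.4, 3.4, 10.9]
opening: 0.0129
gripper_force: 30.5
[1.42023928 1.07523263 0.49888141] [0.65981252 0.19621709 0.13040566]
clock: 25.9
tool_pos: [0.6596, 0.196, 0.132]
orientation: [180.0, -0.0, -149.1]
force: [4.4, 4.0, -5.2]
opening: 0.0126
gripper_force: 30.0
```

```bash
python3 -m creep '[{"grip":1,"delta_pos":[0,0,0.03],"rotation":[0,0,0]},{"grip":1,"delta_pos":[0,0,0.03],"rotation":[0,0,0.04]},{"grip":1,"delta_pos":[0,0,0.03],"rotation":[0,0,0.08]},{"grip":1,"delta_pos":[0,0,0.03],"rotation":[0,0,0.12]},{"grip":1,"delta_pos":[0,0,0.03],"rotation":[0,0,0.12]}]'; python3 -c "
from h import *
o=ctrl.get_obs();print(o['moment'],o['tool_pos'])"
```

```text
clock: 26.4
tool_pos: [0.6596, 0.1956, 0.1308]
orientation: [-180.0, 0.0, -160.0]
force: [-1.1, 2.6, 5.9]
opening: 0.0128
gripper_force: 30.1
[0.89110192 0.06805903 0.15295805] [0.65960754 0.19563102 0.13080589]
```

```bash
python3 -m creep '[{"grip":1,"delta_pos":[0,0,0],"rotation":[0,0,0.05]},{"grip":1,"delta_pos":[0,0,0],"rotation":[0,0,0.1]},{"grip":1,"delta_pos":[0,0,0],"rotation":[0,0,0.15]},{"grip":1,"delta_pos":[0,0,0],"rotation":[0,0,0.15]}]'; python3 -c "
from h import *
o=ctrl.get_obs();print(o['moment'],o['tool_pos'])"
python3 -m creep '[{"grip":1,"delta_pos":[0,0,0],"rotation":[0,0,0.05]},{"grip":1,"delta_pos":[0,0,0],"rotation":[0,0,0.1]},{"grip":1,"delta_pos":[0,0,0],"rotation":[0,0,0.15]},{"grip":1,"delta_pos":[0,0,0],"rotation":[0,0,0.15]}]'; python3 -c "
from h import *
o=ctrl.get_obs();print(o['moment'],o['tool_pos'])"
```

```text
clock: 26.8
tool_pos: [0.6596, 0.1954, 0.1308]
orientation: [-180.0, 0.0, -173.5]
force: [-0.5, 0.7, 6.0]
opening: 0.013
gripper_force: 30.1
[ 0.52951624 -0.10998615  0.05598201] [0.65961711 0.19537403 0.13081235]
clock: 27.2
tool_pos: [0.6596, 0.1953, 0.1308]
orientation: [-180.0, 0.0, 173.0]
force: [0.2, 0.7, 6.1]
opening: 0.0128
gripper_force: 30.1
[ 0.37911995 -0.14000312  0.04004693] [0.65962587 0.19526549 0.13081644]
```

```bash
python3 -m creep '[{"grip":1,"delta_pos":[0,0,-0.015],"rotation":[0,0,0]},{"grip":1,"delta_pos":[0,0,-0.03],"rotation":[0,0,0]},{"grip":1,"delta_pos":[0,0,-0.035],"rotation":[0,0,0]},{"grip":1,"delta_pos":[0,0,-0.035],"rotation":[0,0,0]}]'; python3 -c "
from h import *
o=ctrl.get_obs();print(o['moment'],o['tool_pos'])"
```

```text
clock: 27.6
tool_pos: [0.6594, 0.1953, 0.132]
orientation: [-180.0, -0.1, 173.1]
force: [5.7, 1.3, -6.9]
opening: 0.0129
gripper_force: 30.0
[ 0.35101232 -2.43005252 -0.03633976] [0.65944137 0.19530544 0.13202623]
```

```bash
python3 -m creep '[{"grip":1,"delta_pos":[0,0,0.015],"rotation":[0,0,0]},{"grip":0.5,"delta_pos":[0,0,0.015],"rotation":[0,0,0]},{"grip":0.5,"delta_pos":[0,0,0.015],"rotation":[0,0,0]},{"grip":0.5,"delta_pos":[0,0,0.015],"rotation":[0,0,0]},{"grip":0.5,"delta_pos":[0,0,0.015],"rotation":[0,0,0]}]'
python3 -m creep '[{"grip":0.5,"delta_pos":[0,0,-0.2],"rotation":[0,0,0]},{"grip":0.5,"delta_pos":[0,0,-0.6],"rotation":[0,0,0]},{"grip":0.5,"delta_pos":[0,0,-1],"rotation":[0,0,0]},{"grip":0.5,"delta_pos":[0,0,-1],"rotation":[0,0,0]}]'
python3 -m creep '[{"grip":0.5,"delta_pos":[0.4,0,-0.4],"rotation":[0,0,0]},{"grip":0.5,"delta_pos":[0.8,0,-0.5],"rotation":[0,0,0]},{"grip":0.5,"delta_pos":[0.8,0,-0.5],"rotation":[0,0,0]},{"grip":0.5,"delta_pos":[0.8,0,-0.5],"rotation":[0,0,0]}]'
python3 -c "
from h import *
snap('side','s9')
im=cv2.imread('pics/s9.png')[160:360,290:490]
cv2.imwrite('pics/c9.png',cv2.resize(im,(600,600),interpolation=cv2.INTER_CUBIC)); print(ctrl.get_obs()['qvel'])"
```

```text
clock: 28.1
tool_pos: [0.659, 0.1956, 0.1319]
orientation: [-180.0, -0.0, 173.1]
force: [-0.6, -0.0, -0.0]
opening: 0.0387
gripper_force: 0.0
clock: 28.5
tool_pos: [0.662, 0.1967, 0.2391]
orientation: [179.7, 0.5, 173.2]
force: [1.9, -0.2, 1.0]
opening: 0.0436
gripper_force: 0.0
clock: 28.9
tool_pos: [0.5794, 0.2058, 0.2833]
orientation: [179.9, 0.1, 173.2]
force: [0.0, 0.2, -0.3]
opening: 0.0443
gripper_force: 0.0
[-0.76523692  1.77521072  0.33261604 -0.11290589 -0.04171036  0.0915095 ]
```

View pics/c9.png

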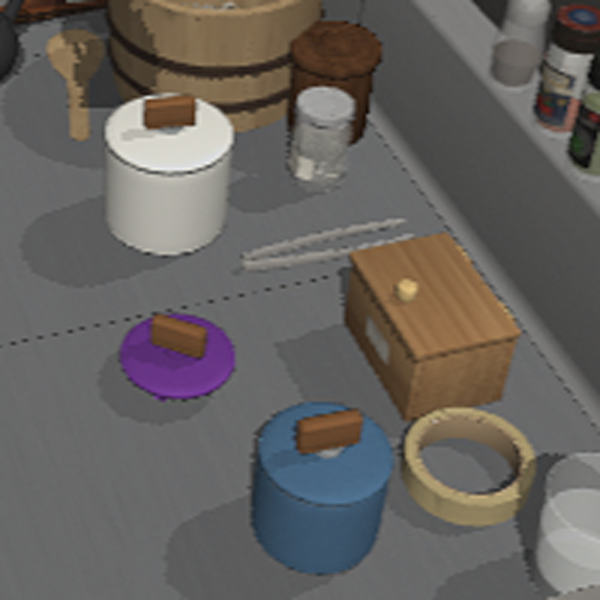

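Both lids, white at (168,135) and blue at (322,455), sit flush and level with no gap. The bystanders haven't moved, so I'm handing in.

```bash
python3 -c "
from plant import ctrl
print(ctrl.close_job())"
```

```text
the job is handed in; nothing more can be done
None
```

Both lids are locked on their canisters: each held when pulled upward, sat flush and level in the last picture, and I handed the job in at about 29 s; no verdict came back.

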